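Unlatch the flute jig and hold its arm up

ROBOT

A 7-joint arm with a two-finger parallel gripper is mounted at the origin on a cart in front of the work surface, level with it; the furniture and walls round the work are solid. World frame = base frame: x ahead of the robot, y to its left, z up, the work surface at z = 0. Lengths are in mm, angles in rad, forces in N, time in s.
With the tool pointing down it reaches from about 400 to 850 mm from the base axis. Payload 10.4 kg.
Tool frame: the origin (TCP) lies midway between the tips of the shut fingers; the grasp point (between the pads) lies 19 mm behind it (arm.pinch_z is the distance from the TCP to the grasp point, in mm); z points along the fingers, y is the line along which they close (so a half turn about z gives the same grasp; the last joint's range is limited). The gripper opens to 85 mm and grips with 20 to 120 N. Pads are 22 mm wide; open, the fingers measure 114 mm over their backs; the gripper's body (76 mm by 85 mm) begins 54 mm behind the grasp point. The pads swing forward as they close: fully open they stand 13 mm farther back than shut.
Start: joints at [-1.19, 0.332, -0.065, 1.46, 0.022, 1.35, -0.088], TCP at [245.562, 574.761, 231.338] pointing down, gripper open.
Joint ranges: [-2.6, 2.6], [-0.5, 2.12], [-1.47, 1.34], [0.16, 2.42], [-1.27, 4.41], [0.06, 2.06], [-2.6, 2.6]. Speed limits (rad/s): [2.22, 2.22, 2.79, 2.79, 3.14, 3.14, 3.14].

INTERFACE

Orientations are given as a unit quaternion [x, y, z, w].
In Python, from plant import read_state, get_image, get_calibration, job, arm gives the robot as it stands.
- The arm moves only by the tool drive_tool, never from a script. Its argument "increments" is one flat list of numbers, 7 for each row, row after row: the shift along the world's x, y, z in mm, then the turn, a rotation vector about the world's x, y, z in rad, then the finger opening in mm, from 0 to 85.4. A call has 1 to 5 rows; each row shifts and turns the commanded pose from where the row before left it; what a row does not reach is not made up. A row lasts 1/8 s, in which the tool goes at most 62.5 mm and 10.7 degrees, less where a joint would pass 70% of its speed; a pose out of reach is approached as far as the arm can. A call is refused whole if a number of a shift passes 62.5 or a number of a turn 0.188, either way. A call with a gripper value outside its range is refused whole. The fingers move at their own pace and stop on an object; "grip_force" is the grip in N (left out, the last holds). Time passes only in rows, so rows that do not move let the fingers close. It gives the time, the measured TCP pose, the force, the opening and the grip force at its end, in the units of the state.
- read_state(): the state, without advancing time (a new reading comes with each control period).
- get_image(name): name is "scene" or "top" or "wrist"; returns (picture, depth): 400x640x3 uint8, red, green, blue; 400x640 float32, mm along the optical axis (not along the pixel's ray), 0 where there is no reading.
- get_calibration(name): a dict with "K" (3x3 intrinsics, pixels), "R" (3x3) and "t" (3): a world point X has camera coordinates R X + t. Camera axes: x right, y down, z forward; pixel columns grow to the right and rows downward; lengths in mm; the calibration is good to about 2 mm. A picture is of the moment at which its call begins: read the wrist's pose just before it. get_calibration takes no time and is no camera call; for the wrist camera it gives the pose at the moment of the call.
- job.close_job(): hands the job in; it is judged then, once.
The state is a dict: "clock": time; "joint_positions": joint angles; "qd": joint speeds; "joint_torque": joint torques, N m; "position": TCP position; "orientation": TCP orientation; "ft_force": force on the tool from outside, world axes, zero at the start; "wrist_torque": the same for the moment, N m; "opening": finger opening in mm; "finger_force": force on a finger pad.
Only numpy, scipy, OpenCV 4.12 (cv2) and the standard library are available. Lean on these libraries where they do the work, as an engineer would, in place of code of your own. Each camera call takes 0.05 s, during which the arm holds its last target. There are 200 camera calls.

TASK

Open the flute jig so that the flute can be taken out: draw the red-headed locking pin straight up out of the latch and put it in the round metal dish, then pull the black latch knob sideways against its spring, away from the spring barrel and as far as it goes, and lift the hold-down arm off its ball until its front end is about 10 cm up. Leave the flute and the wax tin where they are, and finish while still holding the arm raised in the gripper: do not put it down or let go.

Things in the scene. Friction and masses are not known exactly. Their poses are not given: they have to be found in the camera images.
- latch (a joint): spring latch slide on the coupler: 0 shut (tooth under the ball), 0.014 m fully pulled. It slides along the coupler's +y (left as the jig is seen from its front end, away from the spring barrel), the way the knob must be pulled; spring 4 N shut, 9 N fully open. More than 0.007 m frees the ball. The locking pin in its hole blocks the slide.
- lift_hinge (a joint): hinge of the hold-down arm: 0 rad seated on the ball, grows as the front end rises (at most 0.9). It falls shut when let go. The axis runs along the jig's y through the jig point (0.085, 0, 0.082); the knob stands 0.205 m in front of it. 4 to 6 N at the knob lifts the arm.
- jig: flute jig, plywood base 255 (x) x 100 (y) x 18 mm with two V saddles, fixed to the bench. Origin on the underside, below the middle of the arm and flute; +x runs from the steel ball (26 mm wide, at (-0.12, 0), its centre 74 mm up) at the front end to the hinge at the back; +y left. A wooden hold-down arm, 32 mm wide, lies along x over the flute, its top 94 mm up; its front end sits on the ball.
- hold_arm: the hold-down arm: wooden bar, hinged at the back, with a blue steel coupler on its front end (jig x -0.150 to -0.035, 41 mm wide) that carries the latch slide and knob; slide top 104.5 mm, guide rails 107 mm above the bench. Origin at the centre of the coupler's socket (the ball's centre when seated); axes as the jig's when seated. The spring barrel juts 22 mm from its -y side.
- knob_grip (a point): grip point of the black latch knob: upright round knob, 18 mm thick, 43 mm high, standing on the latch slide above the ball; the point lies 24 mm above the knob's foot and 19 mm below its top. Axes as the coupler's: pull along +y. Moves with latch and arm.
- lock_pin_mid (a point): locking pin, middle of its 69 mm length. Steel shank 8 mm thick, 31 mm long, down (-z) through a 10 mm hole in slide and coupler, 45 mm behind the knob; above it a collar 18 mm wide, 4 mm high, then the red grip 14 mm thick, 34 mm high. The centre of the grip lies 17 mm above this point along the pin's +z. Loose, 50 g. Its shank is clear of the hole once raised 35 mm.
- parts_dish: round metal parts dish, 112 mm across the rim, 22 mm high, inside floor 96 mm wide and 4 mm above the bench; loose. Origin at the centre of the underside. Stands in front of the jig, left or right.
- flute_mid (a point): amber bamboo flute, 440 mm long, 36 mm thick, lying across the jig (along its y) in the V saddles under the arm; point at its centre.
- wax_tin: small yellow wax tin, 56 x 72 x 36 mm, on the other side of the jig from the dish; origin at the centre of the underside. A bystander.
Things that resemble listed ones, but are neither listed nor needed, are in the scene too. Several things have the shape of the parts_dish; the one meant has the colours described above.

How it is judged:
By the outcome, as a careful person would: the job done as asked, in the order asked, and still so for the second after the job is handed in, while the arm keeps its last pose, push and grip.
It also fails if it takes over 58 s, if anything falls off the work surface, if the arm or the gripper's body presses on something with over 40 N, if the wrist force passes 120 N, or if a joint passes its speed limit or range.

## Working session

There is one attempt and no reset: what is moved stays moved. The work goes in short steps, Python scripts to look and compute and a tool call to move; the robot and the scene stay as the last step left them, time stands still between calls to the robot, and variables do not carry over. Pictures are saved under pics/ and viewed, at most 10 in all, crops included, and the job is handed in when it is done.

Besides the shell and the picture viewer there is one more tool, called after "Call:" as a command line: name --argument value ..., lists and objects as JSON in quotes. drive_tool: Moves the arm, as the interface text tells. Its arguments: {"type":"object","properties":{"increments":{"type":"array"},"grip_force":{"type":"number"}},"required":["increments"]}

```bash
mkdir -p pics; ls; python3 - <<'E'
from plant import *
import cv2,numpy as np
for n in("scene","top"):
    im,d=get_image(n);cv2.imwrite(f"pics/{n}0.png",im[:,:,::-1]);np.save(f"pics/{n}0.npy",d)
    c=get_calibration(n);print(n,c["K"].tolist(),np.round(c["R"],3).tolist(),np.round(c["t"],1).tolist())
s=read_state();print(s["orientation"],s["clock"],s["opening"],arm.pinch_z)
E
```

```text
pics
scene [[380.57757456969745, 0.0, 317.07869265032804], [0.0, 380.57757456969745, 197.38794389414977], [0.0, 0.0, 1.0]] [[0.532, -0.847, 0.005], [-0.654, -0.414, -0.633], [0.538, 0.334, -0.774]] [-322.6, 427.2, 659.0]
top [[415.63761963773436, 0.0, 317.53086907980105], [0.0, 415.63761963773436, 198.28196331456013], [0.0, 0.0, 1.0]] [[-0.002, -1.0, 0.01], [-0.995, 0.001, -0.098], [0.098, -0.01, -0.995]] [-6.8, 564.7, 1223.5]
[ 2.00505208e-01  9.79692431e-01 -6.21052505e-04 -1.28241212e-04] 0.1 85.49557914579682 18.700000000000003
```

View pics/scene0.png

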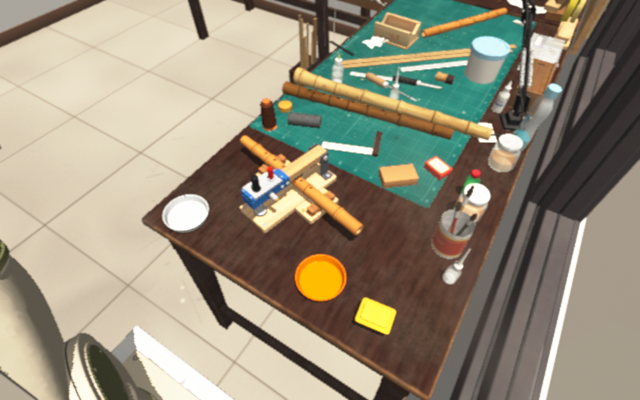

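View pics/top0.png

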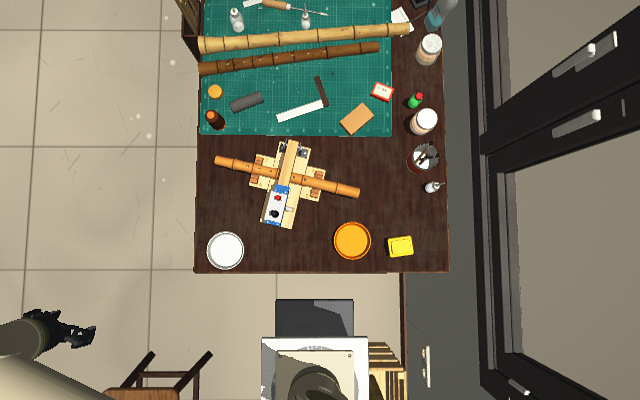

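Scene shows: jig with blue coupler, black knob at scene (255,185) / top (274,213), red pin at scene (270,173) / top (278,198). Lookalikes: dishes – white/metal at top (225,250), orange at top (352,240); for red: red-white box (382,91), red-cap green bottle (417,99), brown bottle (215,120); yellow tin at (400,246). By description I choose the metal-looking dish at (225,250) and the red pin on the blue coupler; now one close crop and measurement.

```bash
cat > h.py <<'E'
import cv2,numpy as np
from plant import *
def cloud(n,d):
    c=get_calibration(n);K,R,t=[np.array(c[k]) for k in("K","R","t")]
    v,u=np.mgrid[:400,:640]
    P=np.stack([(u-K[0,2])/K[0,0]*d,(v-K[1,2])/K[1,1]*d,d],-1)
    return (P-t)@R
E
python3 - <<'E'
from h import *
a=cv2.imread("pics/top0.png");b=cv2.imread("pics/scene0.png")
A=cv2.resize(a[130:280,190:320],None,fx=3,fy=3,interpolation=cv2.INTER_CUBIC)
B=cv2.resize(b[130:260,150:280],None,fx=3,fy=3,interpolation=cv2.INTER_CUBIC)
C=np.zeros((450,780,3),np.uint8);C[:,:390]=A;C[:390,390:]=B;cv2.imwrite("pics/crop1.png",C)
for n in("top","scene"):
    d=np.load(f"pics/{n}0.npy");im=cv2.imread(f"pics/{n}0.png").astype(int);P=cloud(n,d)
    h=cv2.cvtColor(im.astype(np.uint8),cv2.COLOR_BGR2HSV)
    win=np.zeros((400,640),bool)
    if n=="top": win[130:290,200:330]=1
    else: win[130:240,150:345]=1
    red=win&((h[...,0]<5)|(h[...,0]>174))&(h[...,1]>170)&(P[...,2]>90)
    blk=win&(h[...,2]<60)&(P[...,2]>108)
    blue=win&(h[...,0]>100)&(h[...,0]<125)&(h[...,1]>120)&(P[...,2]>70)
    am=win&(h[...,0]>8)&(h[...,0]<18)&(h[...,1]>150)&(P[...,2]>35)&(P[...,2]<80)
    dish=win&(h[...,1]<40)&(h[...,2]>100)&(P[...,2]<40)&(P[...,2]>-10)&(d>0)
    for k,m in dict(red=red,blk=blk,blue=blue,am=am,dish=dish).items():
        if m.sum():
            q=P[m];r=cv2.minAreaRect(q[:,:2].astype(np.float32));print(n,k,m.sum(),np.round(np.median(q,0)),q.min(0).round(),q.max(0).round(),np.round(r[0]),np.round(r[1]),round(r[2],1))
E
```

```text
top red 19 [557. 102. 142.] [551.  97. 136.] [563. 107. 147.] [556. 103.] [12. 10.] 45.2
top blk 43 [513. 110. 147.] [442.   5. 110.] [ 521.  121. 1273.] [477.  65.] [138.  17.] 52.3
top blue 156 [580. 102. 100.] [442.   5.  83.] [ 599.  139. 1273.] [523.  59.] [155. 117.] 71.1
top am 1127 [637. 142.  54.] [567. -41.  35.] [692. 301.  74.] [639. 128.] [354.  80.] 76.6
top dish 1198 [413. 270.   6.] [353.  24.  -4.] [768. 354.  31.] [569. 178.] [420. 326.] 3.7
scene red 38 [553.  96. 137.] [  96. -316.  117.] [560. 104. 782.] [ 327. -105.] [625.   9.] 41.6
scene blk 86 [508. 106. 134.] [  96. -316.  108.] [516. 118. 782.] [ 309. -103.] [602.  15.] 46.4
scene blue 356 [509.  93.  94.] [479.  70.  73.] [596. 135. 110.] [538. 102.] [ 41. 114.] 76.2
scene am 933 [620.  59.  50.] [568. -97.  35.] [693. 295.  71.] [634.  96.] [404.  81.] 76.8
scene dish 1732 [425. 264.   5.] [355.  21.  -4.] [857. 343.  39.] [586. 139.] [212. 548.] 60.7
```

View pics/crop1.png

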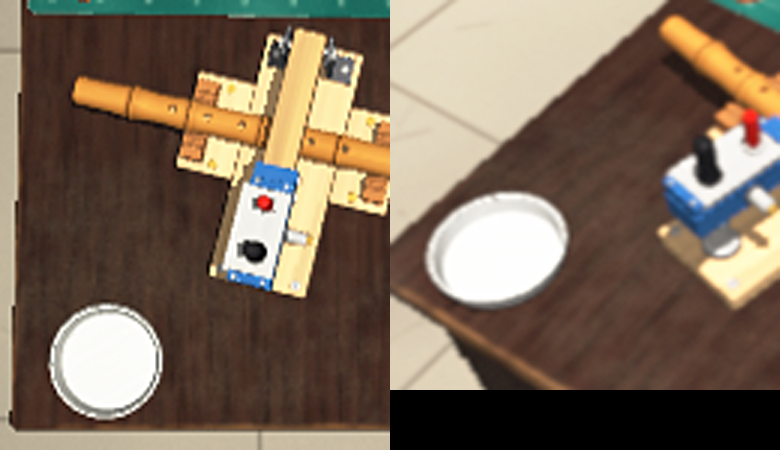

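The crop confirms it: the red pin head is at crop (265,203), the black knob at (255,250) and the barrel on the right, so jig +y is to the left. The metal dish is at crop (105,360).

Call:
drive_tool --increments '[31, -47, 0, 0, 0, 0.034, 85, 31, -47, 0, 0, 0, 0.034, 85, 31, -47, 0, 0, 0, 0.034, 85, 31, -47, 0, 0, 0, 0.034, 85, 31, -47, 0, 0, 0, 0.034, 85]'

```text
clock: 0.72
position: [401.2, 338.0, 231.1]
orientation: [0.116, 0.993, -0.0, -0.0]
ft_force: [1.3, -0.3, 0.1]
opening: 85.3
finger_force: 0.0
```

Call:
drive_tool --increments '[31, -47, 0, 0, 0, 0, 85, 31, -47, 0, 0, 0, 0, 85, 31, -47, 0, 0, 0, 0, 85, 31, -47, 0, 0, 0, 0, 85, 31, -47, 0, 0, 0, 0, 85]'

```text
clock: 1.35
position: [556.2, 103.2, 231.1]
orientation: [0.116, 0.993, 0.0, -0.0]
ft_force: [0.9, 0.7, 0.3]
opening: 84.5
finger_force: 0.0
```

```bash
python3 - <<'E'
from h import *
s=read_state();print(s["clock"],np.round(s["position"]),s["orientation"],np.round(s["joint_positions"],2),[a for a in dir(arm) if a[0]!='_'])
im,d=get_image("wrist");cv2.imwrite("pics/w1.png",im[:,:,::-1]);P=cloud("wrist",d);np.save("pics/w1.npy",P)
h=cv2.cvtColor(im,cv2.COLOR_RGB2HSV)
red=((h[...,0]<5)|(h[...,0]>174))&(h[...,1]>170)&(P[...,2]>108)&(P[...,2]<160)
blk=(h[...,2]<70)&(P[...,2]>108)&(P[...,2]<155)
blue=(h[...,0]>100)&(h[...,0]<125)&(h[...,1]>120)&(P[...,2]>90)&(P[...,2]<115)
for k,m in dict(red=red,blk=blk,blue=blue).items():
    if m.sum():
        q=P[m];v,u=np.nonzero(m);t=q[q[:,2]>q[:,2].max()-6];r=cv2.minAreaRect(q[:,:2].astype(np.float32));print(k,m.sum(),u.mean().round(),v.mean().round(),q.min(0).round(),q.max(0).round(),"top",t.mean(0).round(1),np.round(r[0]),np.round(r[1]),r[2])
# dish from the top view: circle fit to rim
d=np.load("pics/top0.npy");P=cloud("top",d);m=np.zeros((400,640),bool);m[225:275,200:250]=1
m&=(P[...,2]>14)&(P[...,2]<40);q=P[m][:,:2].astype(np.float32);print("rim",m.sum(),cv2.minEnclosingCircle(q),np.linalg.lstsq(np.c_[2*q,np.ones(len(q))],(q**2).sum(1),rcond=None)[0])
E
```

```text
1.35 [556. 103. 231.] [ 1.16474856e-01  9.93193633e-01  1.91878684e-05 -1.21585545e-04] [-0.53  0.2   0.31  1.64 -0.06  1.31  1.13] ['Unreachable', 'pinch_z']
red 248 323.0 203.0 [552.  88. 116.] [563.  99. 144.] top [557.2  93.4 141.8] [557.  93.] [11. 11.] 50.33707809448242
blk 454 323.0 149.0 [505.  96. 108.] [522. 114. 149.] top [514.1 104.3 146.7] [513. 105.] [17. 17.] 19.82147216796875
blue 1111 323.0 183.0 [481.  64.  92.] [601. 130. 110.] top [530.7 100.1 107.6] [541.  97.] [ 40. 115.] 76.02348327636719
rim 202 ((409.80712890625, 269.30926513671875), 55.84950637817383) [    409.82429683     268.71143222 -237333.82453189]
```

View pics/w1.png

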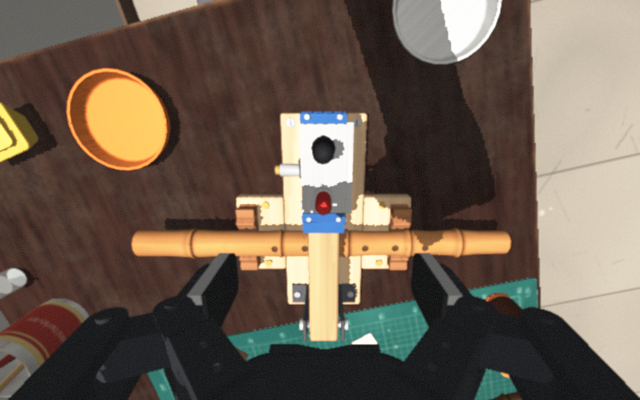

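Wrist view: red pin head at (323,203), knob at (323,149), coupler aligned with the image. The arm was still settling, so I'll re-measure at rest.

```bash
cat > m.py <<'E'
from h import *
def wr(save=None):
    get_image("wrist"); im,d=get_image("wrist");P=cloud("wrist",d);s=read_state();print(round(s["clock"],2),np.round(s["position"],1),np.round(s["ft_force"],1))
    if save: cv2.imwrite(save,im[:,:,::-1])
    h=cv2.cvtColor(im,cv2.COLOR_RGB2HSV);z=P[...,2]
    w=np.linalg.norm(P[...,:2]-[535,100],axis=-1)<90
    red=w&((h[...,0]<8)|(h[...,0]>172))&(h[...,1]>130)&(z>112)&(z<160)
    blk=w&(h[...,2]<70)&(h[...,1]<130)&(z>112)&(z<155)
    blue=w&(h[...,0]>100)&(h[...,0]<125)&(h[...,1]>120)&(z>90)&(z<115)
    for k,m in dict(red=red,blk=blk,blue=blue).items():
        if m.sum()>5:
            q=P[m];t=q[q[:,2]>q[:,2].max()-8];r=cv2.minAreaRect(q[:,:2].astype(np.float32));print(k,m.sum(),q.min(0).round(),q.max(0).round(),"top",t.mean(0).round(1),((t.min(0)+t.max(0))/2).round(1),np.round(r[0]),np.round(r[1]),round(r[2],1))
E
python3 -c "
from m import *
wr()
n='top';im,d=get_image(n);print(get_calibration('wrist')['t'])"
```

```text
1.5 [556.5 101.2 230.9] [-0.3  0.5  0.4]
red 275 [547. 100. 114.] [559. 112. 144.] top [552.6 105.9 141.2] [553.2 105.9 140.1] [553. 106.] [11. 12.] 4.8
blk 399 [502. 108. 112.] [517. 125. 149.] top [509.2 116.1 146.6] [509.5 116.2 145.3] [509. 116.] [15. 16.] 13.5
blue 1126 [476.  78.  91.] [597. 142. 110.] top [522.9 112.8 107.6] [529.6 111.4 107.5] [536. 110.] [ 40. 115.] 76.8
[-230.36068806 -529.96422227  232.45278772]
```

Call:
drive_tool --increments '[0, 0, 0, 0, 0, 0, 85, 0, 0, 0, 0, 0, 0, 85]'

```text
clock: 1.8
position: [555.1, 106.1, 231.3]
orientation: [0.116, 0.993, 0.0, -0.0]
ft_force: [-0.5, 0.6, 0.1]
opening: 84.9
finger_force: 0.0
```

```bash
python3 -c "
from m import *
wr();wr()"
```

```text
1.9 [555.3 105.7 231.4] [-0.9  0.3 -0.7]
red 274 [549.  96. 114.] [560. 108. 144.] top [554.  102.1 141.5] [554.7 102.1 140.6] [555. 102.] [12. 12.] 87.7
blk 401 [503. 105. 112.] [518. 121. 149.] top [510.7 112.5 146.8] [511.  112.8 145.4] [511. 112.] [15. 16.] 31.5
blue 1114 [478.  74.  93.] [599. 138. 110.] top [525.6 108.9 107.7] [531.6 107.8 107.6] [538. 106.] [ 40. 115.] 76.5
2.0 [555.4 105.3 231.4] [ 0.  -0.8  0.1]
red 268 [549.  96. 114.] [560. 108. 144.] top [553.9 102.2 141.4] [554.6 101.9 140.1] [554. 102.] [12. 12.] 26.9
blk 404 [503. 105. 112.] [519. 121. 149.] top [510.8 112.7 146.7] [511.1 112.9 145.5] [511. 112.] [15. 16.] 28.5
blue 1106 [478.  73.  92.] [598. 138. 110.] top [526.8 108.8 107.7] [531.9 107.7 107.7] [538. 106.] [ 40. 114.] 76.4
```

Call:
drive_tool --increments '[-1, -3, -40, 0, 0, 0, 50, 0, 0, -40, 0, 0, 0, 50, 0, 0, -25, 0, 0, 0, 50, 0, 0, -10, 0, 0, 0, 50, 0, 0, -4, 0, 0, 0, 50]' --grip_force 50

```text
clock: 2.62
position: [554.7, 101.9, 112.5]
orientation: [0.117, 0.993, 0.0, 0.0]
ft_force: [-0.3, 0.2, -0.6]
opening: 50.4
finger_force: 0.0
```

Call:
drive_tool --increments '[0, 0, 0, 0, 0, 0, 50, 0, 0, 0, 0, 0, 0, 5, 0, 0, 0, 0, 0, 0, 5, 0, 0, 0, 0, 0, 0, 5, 0, 0, 0, 0, 0, 0, 5]'

```text
clock: 3.25
position: [555.0, 101.9, 112.9]
orientation: [0.117, 0.993, 0.0, 0.0]
ft_force: [-0.8, -0.9, 6.0]
opening: 12.5
finger_force: 48.7
```

Call:
drive_tool --increments '[0, 0, 5, 0, 0, 0, 5, 0, 0, 10, 0, 0, 0, 5, 0, 0, 15, 0, 0, 0, 5, 0, 0, 15, 0, 0, 0, 5, 0, 0, 15, 0, 0, 0, 5]'

```text
clock: 3.88
position: [554.7, 101.8, 173.7]
orientation: [0.117, 0.993, 0.0, 0.0]
ft_force: [-0.7, -0.1, -0.5]
opening: 12.6
finger_force: 48.7
```

Call:
drive_tool --increments '[0, 0, 25, 0, 0, 0, 5, 0, 0, 35, 0, 0, 0, 5, 0, 0, 20, 0, 0, 0, 5, 0, 0, 0, 0, 0, 0, 5]'

```text
clock: 4.38
position: [555.3, 101.9, 254.3]
orientation: [0.117, 0.993, 0.001, 0.001]
ft_force: [0.4, 0.3, -0.5]
opening: 12.7
finger_force: 48.7
```

```bash
python3 - <<'E'
from h import *
s=read_state();print(s["clock"],s["position"],s["opening"],s["finger_force"],s["joint_positions"])
im,d=get_image("wrist");im2,d2=get_image("scene")
C=np.zeros((400,800,3),np.uint8);C[:]=im[:,80:560].copy()[:400,:].shape and 0
C[:,:400]=im[:,120:520];C[:,400:]=cv2.resize(im2[80:280,150:350],(400,400));cv2.imwrite("pics/c2.png",C[:,:,::-1])
E
```

```text
4.375 [555.33965737 101.86121005 254.34933001] 12.695704960859272 48.67874264717102 [-0.53713752  0.18186031  0.31558878  1.61038314 -0.05798034  1.35515116
  1.1226567 ]
```

View pics/c2.png

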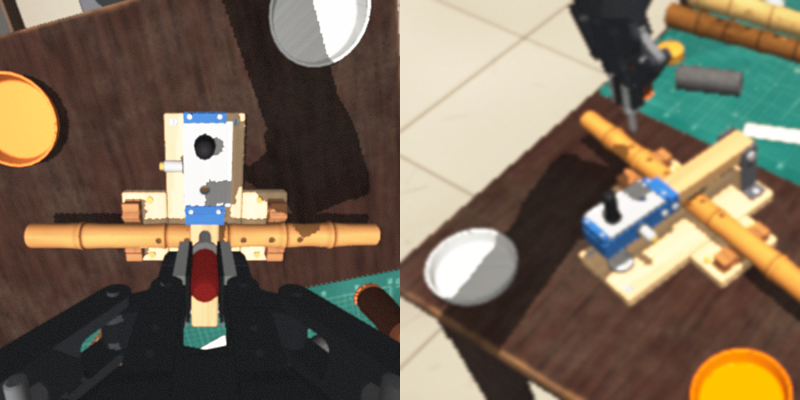

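The pin is out and held (left half (205,275)); its empty hole shows at (205,188) and the dish is at (320,30). Next: carry it to the dish and lean it so that it falls inward.

Call:
drive_tool --increments '[-31, 34, 0, 0.023, 0.097, 0, 5, -31, 34, -20, 0.023, 0.097, 0, 5, -31, 34, -20, 0.023, 0.097, 0, 5, -31, 34, -30, 0.023, 0.097, 0, 5, -30, 34, -30, 0.023, 0.097, 0, 5]'

```text
clock: 5.1
position: [399.0, 272.5, 150.7]
orientation: [0.113, 0.962, 0.028, -0.247]
ft_force: [1.0, -0.4, -0.6]
opening: 12.8
finger_force: 48.7
```

Call:
drive_tool --increments '[0, 0, -45, 0, 0, 0, 5, 0, 0, -45, 0, 0, 0, 5, 0, 0, 0, 0, 0, 0, 5]'

```text
clock: 5.48
position: [397.9, 270.4, 59.3]
orientation: [0.114, 0.962, 0.026, -0.248]
ft_force: [0.8, -0.6, 0.2]
opening: 12.3
finger_force: 48.8
```

```bash
python3 - <<'E'
from h import *
from scipy.spatial.transform import Rotation as Ro
s=read_state();R=Ro.from_quat(s["orientation"]).as_matrix();p=np.array(s["position"]);print(s["clock"],p.round(1),R[:,2].round(3),"pin bottom",(p+39*R[:,2]).round(1),np.round(s["joint_positions"],2),np.round(s["ft_force"],1))
im,d=get_image("scene");P=cloud("scene",d);h=cv2.cvtColor(im,cv2.COLOR_RGB2HSV)
m=(np.linalg.norm(P[...,:2]-[410,269],axis=-1)<70)&(P[...,2]>15)&(P[...,2]<30);q=P[m][:,:2];print(m.sum(),np.linalg.lstsq(np.c_[2*q,np.ones(len(q))],(q**2).sum(1),rcond=None)[0][:2])
cv2.imwrite("pics/c3.png",cv2.resize(im[130:260,110:270],(640,520))[:,:,::-1])
E
```

```text
5.475 [397.9 270.4  59.3] [-0.471  0.107 -0.876] pin bottom [379.6 274.5  25.1] [-0.61  0.5   0.18  1.73 -0.39  1.36  1.07] [ 0.8 -0.6  0.2]
208 [410.19214024 263.66860051]
```

View pics/c3.png

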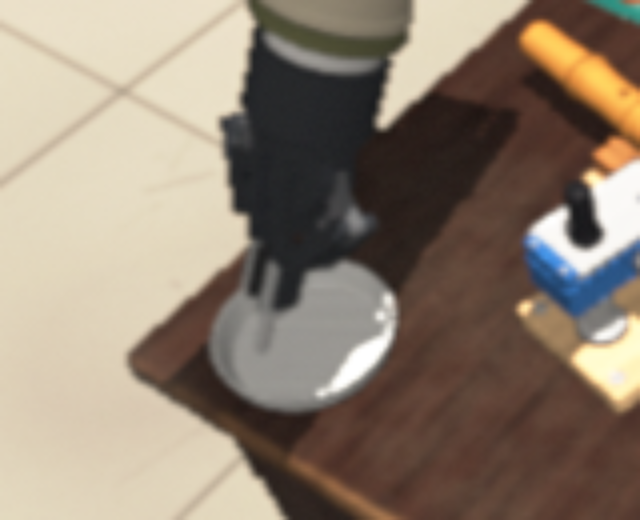

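The pin tip at crop (262,345) is inside the dish. I'll lower it a little further and release.

Call:
drive_tool --increments '[4, 0, -10, 0, 0, 0, 5, 0, 0, -8, 0, 0, 0, 5, 0, 0, 0, 0, 0, 0, 5, 0, 0, 0, 0, 0, 0, 24, 0, 0, 0, 0, 0, 0, 34]'

```text
clock: 6.15
position: [404.7, 271.9, 44.7]
orientation: [0.113, 0.963, 0.029, -0.245]
ft_force: [-0.2, 0.2, -0.4]
opening: 33.8
finger_force: 0.0
```

Call:
drive_tool --increments '[0, 0, 0, 0, 0, 0, 44, 0, 0, 0, 0, 0, 0, 50, 10, -2, 19, 0, 0, 0, 50, 20, -4, 35, 0, 0, 0, 50, 20, -5, 45, 0, 0, 0, 50]'

```text
clock: 6.78
position: [454.5, 260.4, 143.9]
orientation: [0.113, 0.962, 0.028, -0.246]
ft_force: [0.3, 0.8, -0.1]
opening: 50.0
finger_force: 0.0
```

Call:
drive_tool --increments '[20, -40, 40, -0.023, -0.097, 0, 50, 20, -40, 0, -0.023, -0.097, 0, 50, 10, -30, 0, -0.023, -0.097, 0, 50, 0, -20, 0, -0.023, -0.097, 0, 50, 0, -10, 0, -0.023, -0.097, 0, 50]'

```text
clock: 7.4
position: [504.8, 119.4, 183.6]
orientation: [0.117, 0.993, 0.0, 0.002]
ft_force: [-0.0, -0.4, 0.8]
opening: 50.0
finger_force: 0.0
```

```bash
python3 - <<'E'
from h import *
s=read_state();print(s["clock"],np.round(s["position"],1),s["orientation"].tolist() if hasattr(s["orientation"],"tolist") else s["orientation"])
im,d=get_image("scene");im2,_=get_image("top")
C=np.hstack([cv2.resize(im[130:260,150:280],(400,400)),cv2.resize(im2[170:280,200:310],(400,400))])
cv2.imwrite("pics/c4.png",C[:,:,::-1])
E
```

```text
7.4 [504.8 119.4 183.6] [0.11747712612364995, 0.9930740251565403, 1.777131529630742e-05, 0.0017621240863163587]
```

View pics/c4.png

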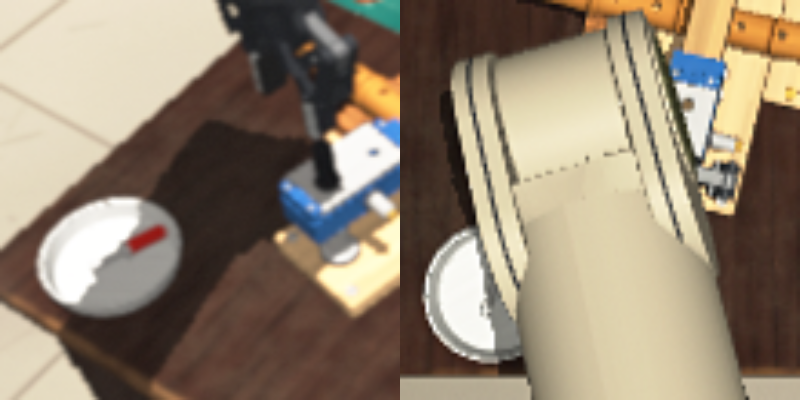

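The pin lies in the dish (left half (148,238)), and the coupler hole is empty at (373,152). Now to align over the knob.

Call:
drive_tool --increments '[6, -7, 0, 0, 0, 0, 50, 0, 0, 0, 0, 0, 0, 50, 0, 0, 0, 0, 0, 0, 50]'

```text
clock: 7.88
position: [510.9, 113.7, 182.9]
orientation: [0.117, 0.993, -0.0, -0.001]
ft_force: [-0.1, -0.5, -0.5]
opening: 49.9
finger_force: 0.0
```

```bash
python3 -c "
from m import *
wr()"
```

```text
7.97 [510.7 113.8 183. ] [-0.6  0.7  0.3]
blk 779 [503. 104. 112.] [518. 121. 149.] top [509.6 113.  146.4] [510.4 112.9 144.9] [510. 113.] [15. 17.] 5.6
blue 1488 [478.  75.  90.] [598. 138. 110.] top [523.1 109.8 107.5] [531.  107.9 105.7] [538. 106.] [ 40. 115.] 76.5
```

Call:
drive_tool --increments '[0, -1, -35, 0, 0, 0, 50, 0, 0, -25, 0, 0, 0, 50, 0, 0, -10, 0, 0, 0, 50, 0, 0, 0, 0, 0, 0, 50, 0, 0, 0, 0, 0, 0, 5]' --grip_force 70

```text
clock: 8.6
position: [511.2, 113.0, 114.4]
orientation: [0.117, 0.993, 0.0, 0.001]
ft_force: [0.5, -0.5, -0.1]
opening: 32.9
finger_force: 0.0
```

Call:
drive_tool --increments '[0, 0, 0, 0, 0, 0, 5, 0, 0, 0, 0, 0, 0, 5, 0, 0, 0, 0, 0, 0, 5]'

```text
clock: 8.98
position: [511.1, 112.7, 114.5]
orientation: [0.117, 0.993, 0.0, 0.001]
ft_force: [-0.9, -1.5, 4.7]
opening: 16.7
finger_force: 68.1
```

Call:
drive_tool --increments '[0.7, 2.9, 0, 0, 0, 0, 5, 0.7, 2.9, 0, 0, 0, 0, 5, 0.7, 2.9, 0, 0, 0, 0, 5, 0.5, 2, 0, 0, 0, 0, 5, 0, 0, 0, 0, 0, 0, 5]'

```text
clock: 9.6
position: [513.4, 122.1, 114.4]
orientation: [0.117, 0.993, -0.0, 0.0]
ft_force: [-4.7, -6.1, 8.9]
opening: 16.1
finger_force: 68.3
```

Call:
drive_tool --increments '[0.5, 2, 0, 0, 0, 0, 5, 0.3, 1.4, 0, 0, 0, 0, 5, 0, 0, 0, 0, 0, 0, 5]'

```text
clock: 9.98
position: [514.1, 125.1, 114.4]
orientation: [0.117, 0.993, -0.001, 0.0]
ft_force: [-5.3, -6.8, 9.1]
opening: 16.1
finger_force: 68.4
```

Call:
drive_tool --increments '[0.3, 1.2, 0, 0, 0, 0, 5, 0.3, 1.2, 0, 0, 0, 0, 5, 0, 0, 0, 0, 0, 0, 5, 0, 0, 0, 0, 0, 0, 5]'

```text
clock: 10.48
position: [514.4, 126.6, 114.4]
orientation: [0.118, 0.993, -0.001, -0.0]
ft_force: [-6.6, -10.3, 11.5]
opening: 16.0
finger_force: 68.7
```

At the stop (14.3 mm, about 11.6 N). Now lifting along the hinge arc while keeping the pull.

Call:
drive_tool --increments '[1.7, -0.4, 9.4, 0.0108, 0.0447, 0, 5, 2.1, -0.5, 9.3, 0.0108, 0.0447, 0, 5, 2.5, -0.6, 9.2, 0.0108, 0.0447, 0, 5, 0, 0, 0, 0, 0, 0, 5]'

```text
clock: 10.98
position: [520.1, 125.1, 141.2]
orientation: [0.118, 0.991, 0.007, -0.07]
ft_force: [-6.3, -7.8, -2.1]
opening: 16.2
finger_force: 68.7
```

Call:
drive_tool --increments '[2.9, -0.7, 9.1, 0.0108, 0.0447, 0, 5, 3.3, -0.8, 8.9, 0.0108, 0.0447, 0, 5, 3.7, -0.9, 8.8, 0.0108, 0.0447, 0, 5, 4.1, -1.0, 8.6, 0.0108, 0.0447, 0, 5, 0, 0, 0, 0, 0, 0, 5]'

```text
clock: 11.6
position: [533.9, 121.9, 176.9]
orientation: [0.116, 0.98, 0.018, -0.161]
ft_force: [-9.5, -7.3, 2.0]
opening: 16.2
finger_force: 68.8
```

Call:
drive_tool --increments '[4.5, -1.1, 8.4, 0.0108, 0.0447, 0, 5, 4.8, -1.2, 8.2, 0.0108, 0.0447, 0, 5, 5.2, -1.3, 7.9, 0.0108, 0.0447, 0, 5, 0, 0, 0, 0, 0, 0, 5, 0, 0, 0, 0, 0, 0, 5]'

```text
clock: 12.22
position: [548.2, 118.5, 201.7]
orientation: [0.115, 0.967, 0.026, -0.228]
ft_force: [-9.1, -8.6, 3.4]
opening: 16.3
finger_force: 68.9
```

```bash
python3 - <<'E'
from h import *
s=read_state();print(s["clock"],np.round(s["position"],1),s["orientation"],np.round(s["ft_force"],1))
im,d=get_image("scene");P=cloud("scene",d);h=cv2.cvtColor(im,cv2.COLOR_RGB2HSV)
m=(h[...,0]>100)&(h[...,0]<125)&(h[...,1]>120)&(np.linalg.norm(P[...,:2]-[540,105],axis=-1)<90)&(P[...,2]>60);q=P[m];print(len(q),q.min(0).round(),q.max(0).round())
f=q[np.argsort(q[:,0]*.972-q[:,1]*.235)[:40]];print("front",f.mean(0).round(),f.min(0).round(),f.max(0).round())
cv2.imwrite("pics/c5.png",cv2.resize(im[110:270,150:350],(800,600))[:,:,::-1])
E
```

```text
12.225 [548.2 118.5 201.7] [ 0.11453013  0.96658981  0.02578172 -0.22786464] [-9.1 -8.6  3.4]
591 [498.  68. 135.] [606. 131. 209.]
front [503. 110. 178.] [498.  92. 173.] [507. 131. 186.]
```

View pics/c5.png

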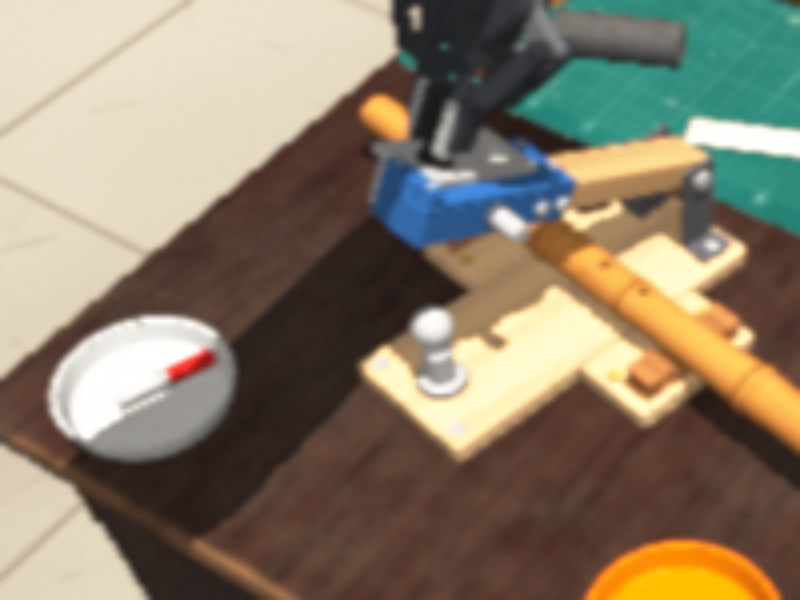

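The arm is up and held, the ball is free at (430,330), the pin is in the dish at (190,365) and the flute is still in its saddles. One small extra lift, then I hand in.

Call:
drive_tool --increments '[2.3, -0.6, 3.4, 0.0047, 0.0194, 0, 5, 0, 0, 0, 0, 0, 0, 5, 0, 0, 0, 0, 0, 0, 5, 0, 0, 0, 0, 0, 0, 5]'

```text
clock: 12.78
position: [550.6, 117.9, 205.1]
orientation: [0.114, 0.964, 0.027, -0.237]
ft_force: [-9.5, -7.8, 3.7]
opening: 16.2
finger_force: 68.8
```

```bash
python3 -c "
from plant import *
s=read_state();print(s['clock'],s['position'],s['ft_force'],s['opening'],s['finger_force'])
print(job.close_job())"
```

```text
12.775 [550.57681105 117.91998159 205.12228067] [-9.47439304 -7.78416411  3.68674554] 16.24858869480646 68.76352429389954
the job is handed in; nothing more can be done
None
```

I handed the job in at 12.8 s: the locking pin lies in the metal dish, the latch knob is pulled to its stop, and the hold-down arm is held in the gripper with its front end about 10 cm up; I touched neither the flute nor the wax tin.

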